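Set out sanded mouldings by length on the drying board

TASK

Set the four sanded beech moulding pieces out on the drying board in order of length, the shortest on the cork pad next to the dark end stop and the longest on the pad farthest from it. Lay each piece flat, rebate side up, lengthwise along its own pad and centred on it, and let go of everything.

Things in the scene. Friction and masses are not known exactly. Their poses are not given: they have to be found in the camera images.
- piece55_center (a point): Loose straight length of beech moulding, 55 mm long (along its own x), 40 mm wide (y), 22 mm thick (z); the point is at its centre, 11 mm above its underside. Lies on the bench rebate side up: the lower 16 mm are the full 40 mm wide; along its +y edge runs a step 8 mm wide and 6 mm deep; a thin dark line runs along the top face. About 32 g. It is the shortest of the four.
- piece80_center (a point): Loose straight length of beech moulding, 80 mm long (along its own x), 40 mm wide (y), 22 mm thick (z); the point is at its centre, 11 mm above its underside. Lies on the bench rebate side up: the lower 16 mm are the full 40 mm wide; along its +y edge runs a step 8 mm wide and 6 mm deep; a thin dark line runs along the top face. About 47 g. It is the second shortest of the four.
- piece105_center (a point): Loose straight length of beech moulding, 105 mm long (along its own x), 40 mm wide (y), 22 mm thick (z); the point is at its centre, 11 mm above its underside. Lies on the bench rebate side up: the lower 16 mm are the full 40 mm wide; along its +y edge runs a step 8 mm wide and 6 mm deep; a thin dark line runs along the top face. About 61 g. It is the second longest of the four.
- piece130_center (a point): Loose straight length of beech moulding, 130 mm long (along its own x), 40 mm wide (y), 22 mm thick (z); the point is at its centre, 11 mm above its underside. Lies on the bench rebate side up: the lower 16 mm are the full 40 mm wide; along its +y edge runs a step 8 mm wide and 6 mm deep; a thin dark line runs along the top face. About 76 g. It is the longest of the four.
- pad1_top (a point): One of four alike cork pads, 145 mm long (its x) by 50 mm wide (y), 4 mm thick, glued side by side at 85 mm centres in a straight row (the row runs along the pads' y) on a plywood drying board 170 x 480 x 12 mm fixed to the bench; the point is the centre of its upper face, 16 mm above the bench. The number does not tell its place in the row.
- pad2_top (a point): One of four alike cork pads, 145 mm long (its x) by 50 mm wide (y), 4 mm thick, glued side by side at 85 mm centres in a straight row (the row runs along the pads' y) on a plywood drying board 170 x 480 x 12 mm fixed to the bench; the point is the centre of its upper face, 16 mm above the bench. The number does not tell its place in the row.
- pad3_top (a point): One of four alike cork pads, 145 mm long (its x) by 50 mm wide (y), 4 mm thick, glued side by side at 85 mm centres in a straight row (the row runs along the pads' y) on a plywood drying board 170 x 480 x 12 mm fixed to the bench; the point is the centre of its upper face, 16 mm above the bench. The number does not tell its place in the row.
- pad4_top (a point): One of four alike cork pads, 145 mm long (its x) by 50 mm wide (y), 4 mm thick, glued side by side at 85 mm centres in a straight row (the row runs along the pads' y) on a plywood drying board 170 x 480 x 12 mm fixed to the bench; the point is the centre of its upper face, 16 mm above the bench. The number does not tell its place in the row.
- stop_top (a point): Dark wooden end stop bar screwed to the board at one end of the row (either end), 150 mm long (x), 24 mm wide (y), 32 mm high, parallel to the pads, its centre 85 mm from the centre of the first pad; the point is the centre of its top, 44 mm above the bench. At the other end of the board there is only a small flat brass eyelet.
Not all that is in view belongs to the job. What is shaped like the part that bears piece55_center but green or turquoise is not meant. What is shaped like the part that bears piece130_center but blue is not meant.

How it is judged (in metres and radians):
At the end, for the whole second after the job is handed in: From the end stop outwards the pads carry the 55, 80, 105, 130 mm pieces. Each centre is within 14 mm (horizontally) of its pad centre and 8 to 14 mm above the pad top; each lies along its pad within 0.2 rad (either way round), rebate side up, level within 0.1 rad, at rest ((horizontal distance between piece55_center and pad1_top below 0.014 m or horizontal distance between piece55_center and pad2_top below 0.014 m or horizontal distance between piece55_center and pad3_top below 0.014 m or horizontal distance between piece55_center and pad4_top below 0.014 m) and horizontal distance between piece55_center and stop_top between 0.055 and 0.115 m and z of piece55_center in the frame of pad1_top between 0.008 and 0.014 m and angle between the x axis of each of piece55_center, piece80_center, piece105_center, piece130_center and the x axis of pad1_top, either way round below 0.2 rad and angle between each of piece55_center, piece80_center, piece105_center, piece130_center's own z axis and vertical below 0.1 rad and linear speed of each of piece55, piece80, piece105, piece130 below 0.01 m/s and angular speed of each of piece55, piece80, piece105, piece130 below 0.1 rad/s and (horizontal distance between piece80_center and pad1_top below 0.014 m or horizontal distance between piece80_center and pad2_top below 0.014 m or horizontal distance between piece80_center and pad3_top below 0.014 m or horizontal distance between piece80_center and pad4_top below 0.014 m) and horizontal distance between piece80_center and stop_top between 0.14 and 0.2 m and z of piece80_center in the frame of pad1_top between 0.008 and 0.014 m and (horizontal distance between piece105_center and pad1_top below 0.014 m or horizontal distance between piece105_center and pad2_top below 0.014 m or horizontal distance between piece105_center and pad3_top below 0.014 m or horizontal distance between piece105_center and pad4_top below 0.014 m) and horizontal distance between piece105_center and stop_top between 0.225 and 0.285 m and z of piece105_center in the frame of pad1_top between 0.008 and 0.014 m and (horizontal distance between piece130_center and pad1_top below 0.014 m or horizontal distance between piece130_center and pad2_top below 0.014 m or horizontal distance between piece130_center and pad3_top below 0.014 m or horizontal distance between piece130_center and pad4_top below 0.014 m) and horizontal distance between piece130_center and stop_top between 0.31 and 0.37 m and z of piece130_center in the frame of pad1_top between 0.008 and 0.014 m); the robot touches nothing.
It also fails if it takes over 106 s, if anything falls off the work surface, if the arm or the gripper's body presses on something with over 40 N, if the wrist force passes 120 N, or if a joint passes its speed limit or range.

ROBOT

A 6-joint arm with a two-finger parallel gripper is mounted at the origin on the work surface. World frame = base frame: x ahead of the robot, y to its left, z up, the work surface at z = 0. Lengths are in m, angles in degrees, forces in N, time in s.
With the tool pointing down it reaches from about 0.3 to 0.75 m from the base axis. Payload 8.5 kg.
Tool frame: the origin (TCP) lies on the centre line of the jaws, within the pads' length; the fingertips stand 19 mm ahead of it and the grasp point (between the pads) is the TCP (env.tcp_to_tips is the z of the fingertips in the tool frame, in m); z points along the fingers, y is the line along which they close (so a half turn about z gives the same grasp; the last joint's range is limited). The gripper opens to 85 mm and grips with 20 to 120 N. Pads are 22 mm wide; open, the fingers measure 114 mm over their backs; the gripper's body (76 mm by 85 mm) begins 54 mm behind the grasp point. The pads swing forward as they close: fully open they stand 13 mm farther back than shut.
Start: joints at [50.861, 21.807, 74.336, -0, 83.858, -12.336], TCP at [0.248, 0.491, 0.25] pointing down, gripper open.
Joint ranges: [-178.18, 178.18], [-50.72, 133.34], [12.68, 142.11], [-81.47, 261.47], [9.98, 163.14], [-165.26, 165.26]. Speed limits (degrees/s): [136.94, 136.94, 180, 180, 180, 180].

INTERFACE

Orientations are given as a 3x3 rotation matrix whose columns are the frame's x, y, z axes.
In Python, from rig import env gives the robot as it stands.
- The arm moves only by the tool servo_tool, never from a script. Its argument "steps" is a list of rows, each an object of numbers: "tx", "ty", "tz": the shift along the world's x, y, z in cm; "yaw": the turn about the world's z in degrees; "claw": the finger opening in cm, from 0 to 8.54. In form: [{"tx": .., "ty": .., "tz": .., "yaw": .., "claw": ..}, ...]. A call has 1 to 20 rows; each row shifts and turns the commanded pose from where the row before left it; what a row does not reach is not made up. A row lasts 1/10 s, in which the tool goes at most 50 mm and 8.59 degrees, less where a joint would pass 70% of its speed; a pose out of reach is approached as far as the arm can. A call with a gripper value outside its range is refused whole. The fingers move at their own pace and stop on an object; "newtons" is the grip in N (left out, the last holds). Time passes only in rows, so rows that do not move let the fingers close. It gives the time, the measured TCP pose, the force, the opening and the grip force at its end, in the units of the state.
- env.observe(): the state, without advancing time (a new reading comes with each control period).
- env.get_image(name): name is "scene" or "side" or "wrist"; returns (picture, depth): 480x640x3 uint8, red, green, blue; 480x640 float32, m along the optical axis (not along the pixel's ray), 0 where there is no reading.
- env.camera_model(name): a dict with "fovy" (degrees; the focal length in pixels is half the picture's height over the tangent of half this angle, whatever the lens; pixels are square), "cx", "cy" (the principal point, pixels), "T" (4x4, takes a point from camera to world coordinates). Camera axes: x right, y down, z forward; pixel columns grow to the right and rows downward; lengths in m; the calibration is good to about 2 mm. A picture is of the moment at which its call begins: read the wrist's pose just before it. camera_model takes no time and is no camera call; for the wrist camera it gives the pose at the moment of the call.
- env.close_job(): hands the job in; it is judged then, once.
The state is a dict: "time_s": time; "q": joint angles; "qvel": joint speeds; "joint_efforts": joint torques, N m; "position": TCP position; "tool_rot": TCP orientation; "ft_force": force on the tool from outside, world axes, zero at the start; "wrist_torque": the same for the moment, N m; "grip_width": finger opening in m; "gripper_force": force on a finger pad.
Only numpy, scipy, OpenCV 4.12 (cv2) and the standard library are available. Lean on these libraries where they do the work, as an engineer would, in place of code of your own. Each camera call takes 0.05 s, during which the arm holds its last target. There are 200 camera calls.

## Working session

There is one attempt and no reset: what is moved stays moved. The work goes in short steps, Python scripts to look and compute and a tool call to move; the robot and the scene stay as the last step left them, time stands still between calls to the robot, and variables do not carry over. Pictures are saved under pics/ and viewed, at most 14 in all, crops included, and the job is handed in when it is done.

Besides the shell and the picture viewer there is one more tool, called after "Call:" as name([rows], argument=value, ...), one row to a line, values as JSON. servo_tool: Moves the arm, as the interface text tells. Its arguments: {"type":"object","properties":{"steps":{"type":"array"},"newtons":{"type":"number"}},"required":["steps"]}

```bash
mkdir -p pics; ls
cat > h.py <<'E'
import numpy as np, cv2
from rig import env
def cam(n):
    m=env.camera_model(n); return 240/np.tan(np.radians(m["fovy"]/2)),m["cx"],m["cy"],np.array(m["T"])
def cloud(n):
    m=cam(n); im,d=env.get_image(n); f,cx,cy,T=m
    v,u=np.mgrid[:480,:640]
    P=np.stack([(u-cx)/f*d,(v-cy)/f*d,d],-1)@T[:3,:3].T+T[:3,3]
    P[d==0]=np.nan
    return im,P
def save(n,im): cv2.imwrite("pics/"+n+".png",im[...,::-1])
E
python3 - <<'E'
from h import *
for n in ("scene","side"):
    im,P=cloud(n); save(n,im); np.savez(n,im=im,P=P); print(n,cam(n)[3][:3].round(2),cam(n)[0],cam(n)[1:3])
print(env.camera_model("scene").keys(), env.observe())
E
```

```text
pics
scene [[ 0.68  0.62 -0.4   0.84]
 [ 0.73 -0.57  0.38 -0.42]
 [ 0.01 -0.55 -0.84  0.85]] 443.8380986366825 (319.7897924517359, 238.18833990959394)
side [[ 0.97 -0.13  0.2   0.24]
 [-0.24 -0.53  0.82 -1.08]
 [-0.01 -0.84 -0.54  0.75]] 549.6999104658091 (316.9267424706759, 242.61208135145594)
dict_keys(['fovy', 'cx', 'cy', 'T']) {'time_s': 0.1, 'q': array([ 5.08617445e+01,  2.18391260e+01,  7.43791241e+01, -7.63153499e-04,
        8.38574199e+01, -1.23369818e+01]), 'qvel': array([-0.12587537, -0.13748317, -0.26285721,  0.04419535,  0.095564  ,
        0.02400472]), 'joint_efforts': array([ 3.86606072e-03, -4.49218547e+01, -2.31656545e+01, -2.20238312e-04,
        3.71416492e-03, -3.87390787e-05]), 'position': array([0.24785968, 0.49072572, 0.24976236]), 'tool_rot': array([[-8.92576331e-01,  4.50895570e-01, -8.23339430e-04],
       [ 4.50896241e-01,  8.92575774e-01, -1.03271897e-03],
       [ 2.69244421e-04, -1.29302116e-03, -9.99999128e-01]]), 'ft_force': array([ 0.30830617, -0.66286236,  0.49811863]), 'wrist_torque': array([ 0.04517196,  0.0732618 , -0.0101425 ]), 'gripper_force': 0.0, 'grip_width': 0.0850365424383141}
```

View pics/scene.png

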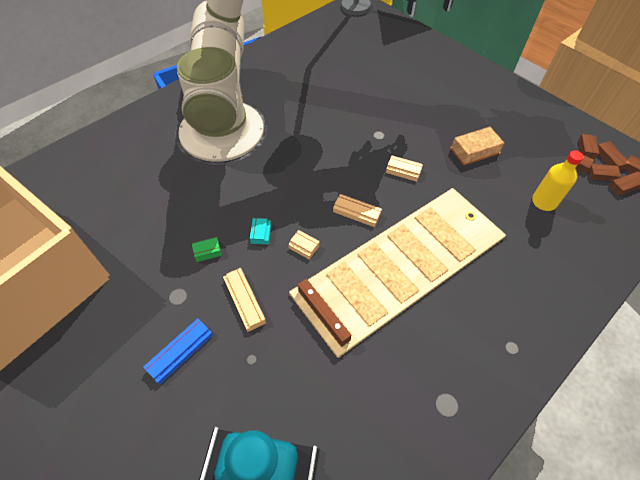

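View pics/side.png

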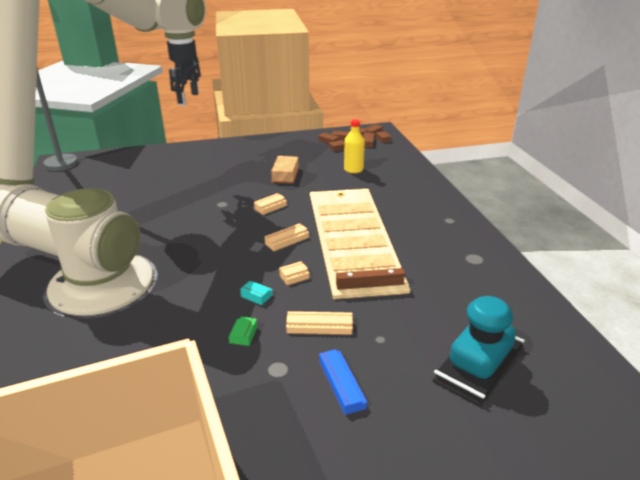

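The scene view shows the 130 piece at (244,299), 105 at (357,210) in shadow, 80 at (404,168) and 55 at (304,244). The stop is at (323,312), with the pads running up and right to the eyelet at (470,216). The blue, green and turquoise parts are decoys.

Run:
```python
from h import *
S={"scene":{130:(244,299),105:(357,210),80:(404,168),55:(304,244)},"side":{130:(320,322),105:(288,237),80:(270,204),55:(294,273)}}
B={"scene":(400,225),"side":(355,240)}
for n in S:
    z=np.load(n+".npz"); im,P=z["im"],z["P"]
    hsv=cv2.cvtColor(im,cv2.COLOR_RGB2HSV)
    Z=P[...,2]
    m=((hsv[...,1]>60)&(hsv[...,2]>70)&(Z>0.009)&(Z<0.06)).astype(np.uint8)
    _,lab=cv2.connectedComponents(m,connectivity=4)
    for k,(u,v) in S[n].items():
        l=lab[v,u]; q=P[(lab==l)]
        top=q[q[:,2]>np.percentile(q[:,2],90)-0.004]
        for nm,w in(("all",q),("top",top)):
            r=cv2.minAreaRect((w[:,:2]*1000).astype(np.float32)); b=cv2.boxPoints(r)
            e=[b[1]-b[0],b[2]-b[1]]; e=max(e,key=np.linalg.norm)
            print(n,k,l,len(w),nm,np.round(r[0],1),np.round(r[1],1),"dir",round(np.degrees(np.arctan2(e[1],e[0]))%180,1),"z",np.percentile(w[:,2],[10,50,90]).round(4))
    # pads: reach pixels
    pm=((Z>0.005)&(Z<0.06)).astype(np.uint8)
    _,lab=cv2.connectedComponents(m,connectivity=4)
    u,v=B[n]; q=P[lab==lab[v,u]]; r=cv2.minAreaRect((q[:,:2]*1000).astype(np.float32)); print("board",np.round(r,1) if 0 else r, np.median(q[:,2]))
    print(cv2.boxPoints(r).round(0).tolist())
```

```text
scene 130 118 1081 all [ 443.6 -265.1] [ 39.7 131.9] dir 164.3 z [0.016  0.0218 0.0239]
scene 130 118 793 top [ 444.7 -261.2] [ 31.7 131.8] dir 164.3 z [0.0208 0.0224 0.0241]
scene 105 28 642 all [442.5  69.5] [105.2  43. ] dir 21.5 z [0.0144 0.0211 0.0236]
scene 105 28 398 top [441.   72.4] [104.8  36.3] dir 24.2 z [0.0204 0.0221 0.0241]
scene 80 0 284400 all [ 69.6 253.2] [2703.4 2046.7] dir 55.0 z [nan nan nan]Traceback (most recent call last):
  File "<stdin>", line 16, in <module>
    return _quantile_unchecked(
        a, q, axis, out, overwrite_input, method, keepdims, weights)
    return _ureduce(a,
                    func=_quantile_ureduce_func,
    ...<5 lines>...
                    overwrite_input=overwrite_input,
                    method=method)
    r = func(a, **kwargs)
    result = _quantile(arr,
                       quantiles=q,
    ...<2 lines>...
                       out=out,
                       weights=wgt)
    slices_having_nans = np.isnan(arr[-1, ...])
                                  ~~~^^^^^^^^^
IndexError: index -1 is out of bounds for axis 0 with size 0
```

Run:
```python
from h import *
S={"scene":{130:(244,299),105:(357,210),80:(404,168),55:(304,244)},"side":{130:(320,322),105:(288,237),80:(270,204),55:(294,273)}}
B={"scene":(400,225),"side":(355,240)}
for n in S:
    z=np.load(n+".npz"); P=z["P"]; Z=P[...,2]
    m=((Z>0.009)&(Z<0.06)).astype(np.uint8); m=cv2.morphologyEx(m,cv2.MORPH_CLOSE,np.ones((3,3),np.uint8))
    _,lab=cv2.connectedComponents(m,connectivity=4)
    def comp(u,v):
        w=lab[v-6:v+7,u-6:u+7]; q=P[lab==np.bincount(w[w>0]).argmax()]; return q[np.isfinite(q[:,2])&(q[:,2]>.005)]
    def rep(nm,q):
        r=cv2.minAreaRect((q[:,:2]*1000).astype(np.float32)); b=cv2.boxPoints(r)
        e=max([b[1]-b[0],b[2]-b[1]],key=np.linalg.norm)
        print(n,nm,len(q),np.round(r[0],1),np.round(r[1],1),"dir",round(np.degrees(np.arctan2(e[1],e[0]))%180,1),"z",np.percentile(q[:,2],[10,50,90]).round(4))
    for k,(u,v) in S[n].items():
        q=comp(u,v); rep(k,q); rep("top",q[(q[:,2]>.0195)&(q[:,2]<.026)])
        lo=q[(q[:,2]>.014)&(q[:,2]<.018)]; print("  step-ish mean",(lo[:,:2].mean(0)*1000).round(1))
    q=comp(*B[n]); rep("board",q[q[:,2]<.02]); rep("stop",q[(q[:,2]>.04)&(q[:,2]<.048)])
    rep("cork?",q[(q[:,2]>.0145)&(q[:,2]<.018)])
```

```text
scene 130 1197 [ 443.7 -264.9] [ 40.1 131.9] dir 164.3 z [0.0159 0.0218 0.0239]
scene top 895 [ 443.9 -264.6] [ 40.  131.9] dir 165.1 z [0.0206 0.0223 0.0241]
  step-ish mean [ 445.8 -281. ]
scene 105 772 [442.5  69.1] [105.3  43.9] dir 22.7 z [0.0144 0.0211 0.0236]
scene top 498 [441.4  72.2] [105.2  36.4] dir 23.6 z [0.0203 0.0221 0.024 ]
  step-ish mean [451.2  56.7]
scene 80 506 [430.8 250. ] [79.9 45.6] dir 26.0 z [0.0134 0.0206 0.0235]
scene top 305 [430.6 250.7] [80.1 43. ] dir 28.1 z [0.0202 0.0221 0.0238]
  step-ish mean [436.2 235.7]
scene 55 475 [429.3 -85.9] [56.2 42.4] dir 13.5 z [0.0144 0.021  0.0237]
scene top 310 [428.4 -82. ] [56.1 34.5] dir 13.6 z [0.0203 0.022  0.024 ]
  step-ish mean [433.9 -99.3]
scene board 13985 [607.7  41.3] [481.  171.1] dir 83.0 z [0.0106 0.0133 0.017 ]
scene stop 878 [ 581.9 -169.4] [ 25. 149.] dir 173.0 z [0.0422 0.0442 0.0459]
scene cork? 4662 [607.8  39.1] [473.3 168. ] dir 83.3 z [0.0148 0.016  0.0174]
side 130 1172 [ 442.6 -265.5] [ 44.3 130.3] dir 165.0 z [0.0127 0.0203 0.0229]
side top 688 [ 443.6 -262. ] [ 37.4 130.1] dir 164.5 z [0.02   0.0215 0.0234]
  step-ish mean [ 439.  -279.5]
side 105 535 [441.7  68.3] [109.9  46.1] dir 21.6 z [0.0123 0.0197 0.0228]
side top 278 [439.3  72.6] [108.4  35.9] dir 23.9 z [0.02   0.0214 0.0235]
  step-ish mean [438.5  54.4]
side 80 326 [429.1 251.5] [89.3 51.2] dir 24.6 z [0.0116 0.019  0.0227]
side top 144 [426.7 253.4] [82.1 36.8] dir 25.3 z [0.0202 0.0214 0.0232]
  step-ish mean [427.6 237.9]
side 55 379 [428.1 -86.5] [57.4 44.9] dir 14.5 z [0.0122 0.0197 0.0227]
side top 196 [427.2 -82.3] [56.4 36. ] dir 15.5 z [0.02   0.0215 0.0233]
  step-ish mean [427.6 -98.8]
side board 6072 [606.3  41.9] [488.8 170.7] dir 83.0 z [0.0099 0.0131 0.0166]
side stop 505 [ 579.7 -170.5] [ 30.  149.5] dir 173.4 z [0.041  0.0432 0.0449]
side cork? 1913 [604.3  32. ] [465.2 164.2] dir 82.5 z [0.0147 0.0158 0.0172]
```

Call:
servo_tool([
  {"tx": 1.8,"ty": -2.4,"tz": -1.5,"yaw": 5.2,"claw": 6.5},
  {"tx": 1.8,"ty": -2.4,"tz": -1.5,"yaw": 5.2,"claw": 6.5},
  {"tx": 1.8,"ty": -2.4,"tz": -1.5,"yaw": 5.2,"claw": 6.5},
  {"tx": 1.8,"ty": -2.4,"tz": -1.5,"yaw": 5.2,"claw": 6.5},
  {"tx": 1.8,"ty": -2.4,"tz": -1.5,"yaw": 5.2,"claw": 6.5},
  {"tx": 1.8,"ty": -2.4,"tz": -1.5,"yaw": 5.2,"claw": 6.5},
  {"tx": 1.8,"ty": -2.4,"tz": -1.5,"yaw": 5.2,"claw": 6.5},
  {"tx": 1.8,"ty": -2.4,"tz": -1.5,"yaw": 5.2,"claw": 6.5},
  {"tx": 1.8,"ty": -2.4,"tz": -1.5,"yaw": 5.2,"claw": 6.5},
  {"tx": 2.0,"ty": -2.4,"tz": -1.5,"yaw": 5.2,"claw": 6.5},
  {"claw": 6.5},
  {"claw": 6.5},
  {"claw": 6.5},
], newtons=40)

```text
invalid input at $.steps[10]: expected keys tx, ty, tz, yaw, claw
```

Call:
servo_tool([
  {"tx": 1.8,"ty": -2.4,"tz": -1.5,"yaw": 5.2,"claw": 6.5},
  {"tx": 1.8,"ty": -2.4,"tz": -1.5,"yaw": 5.2,"claw": 6.5},
  {"tx": 1.8,"ty": -2.4,"tz": -1.5,"yaw": 5.2,"claw": 6.5},
  {"tx": 1.8,"ty": -2.4,"tz": -1.5,"yaw": 5.2,"claw": 6.5},
  {"tx": 1.8,"ty": -2.4,"tz": -1.5,"yaw": 5.2,"claw": 6.5},
  {"tx": 1.8,"ty": -2.4,"tz": -1.5,"yaw": 5.2,"claw": 6.5},
  {"tx": 1.8,"ty": -2.4,"tz": -1.5,"yaw": 5.2,"claw": 6.5},
  {"tx": 1.8,"ty": -2.4,"tz": -1.5,"yaw": 5.2,"claw": 6.5},
  {"tx": 1.8,"ty": -2.4,"tz": -1.5,"yaw": 5.2,"claw": 6.5},
  {"tx": 2.0,"ty": -2.4,"tz": -1.5,"yaw": 5.2,"claw": 6.5},
  {"tx": 0,"ty": 0,"tz": 0,"yaw": 0,"claw": 6.5},
  {"tx": 0,"ty": 0,"tz": 0,"yaw": 0,"claw": 6.5},
  {"tx": 0,"ty": 0,"tz": 0,"yaw": 0,"claw": 6.5},
], newtons=40)

```text
time_s: 1.4
position: [0.4296, 0.2515, 0.1007]
tool_rot: [[-0.905, -0.426, 0.0], [-0.426, 0.905, 0.0], [-0.0, 0.0, -1.0]]
ft_force: [0.3, 0.2, -0.1]
grip_width: 0.0651
gripper_force: 0.0
```

Run:
```python
from h import *
im,P=cloud("wrist"); save("w1",im)
q=P[np.isfinite(P[...,2])&(P[...,2]>.009)&(P[...,2]<.03)&(np.hypot(P[...,0]-.43,P[...,1]-.25)<.07)]
r=cv2.minAreaRect((q[:,:2]*1000).astype(np.float32)); print(r,cv2.boxPoints(r).round(0).tolist(),len(q),np.percentile(q[:,2],[10,50,90]))
```

```text
((430.3576965332031, 250.93637084960938), (80.7338638305664, 40.081241607666016), 25.88448143005371) [[385.0, 251.0], [403.0, 215.0], [475.0, 251.0], [458.0, 287.0]] 11518 [0.01509069 0.02089767 0.02181899]
```

View pics/w1.png

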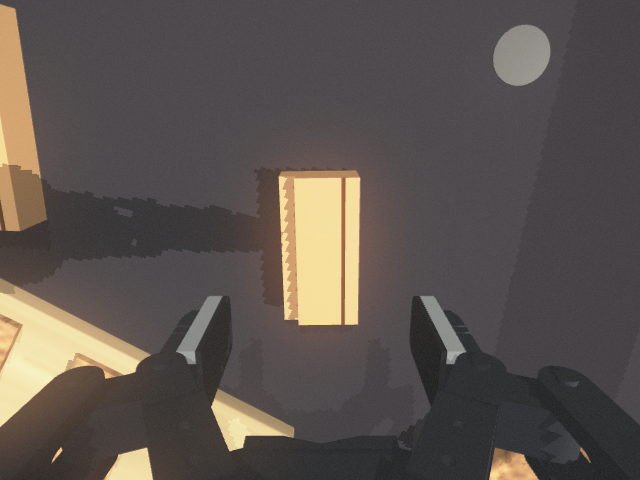

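The wrist view shows the 80 piece at about (320,248), its step on the left, centred between the jaws. The measurement agrees with the scene camera within 1 mm. Going down to grip.

Call:
servo_tool([
  {"tx": 0.1,"ty": 0,"tz": -2.5,"yaw": 0.6,"claw": 6.5},
  {"tx": 0,"ty": 0,"tz": -2.5,"yaw": 0,"claw": 6.5},
  {"tx": 0,"ty": 0,"tz": -1.8,"yaw": 0,"claw": 6.5},
  {"tx": 0,"ty": 0,"tz": -1.0,"yaw": 0,"claw": 6.5},
  {"tx": 0,"ty": 0,"tz": 0,"yaw": 0,"claw": 6.5},
  {"tx": 0,"ty": 0,"tz": 0,"yaw": 0,"claw": 3},
  {"tx": 0,"ty": 0,"tz": 0,"yaw": 0,"claw": 3},
  {"tx": 0,"ty": 0,"tz": 0,"yaw": 0,"claw": 3},
  {"tx": 0,"ty": 0,"tz": 0,"yaw": 0,"claw": 3},
  {"tx": 0,"ty": 0,"tz": 0,"yaw": 0,"claw": 3},
  {"tx": 0,"ty": 0,"tz": 0,"yaw": 0,"claw": 3},
  {"tx": 0,"ty": 0,"tz": 0,"yaw": 0,"claw": 3},
], newtons=40)

```text
time_s: 2.65
position: [0.4314, 0.2512, 0.0235]
tool_rot: [[-0.9, -0.435, 0.002], [-0.435, 0.9, 0.001], [-0.002, -0.0, -1.0]]
ft_force: [-2.0, 2.1, 6.6]
grip_width: 0.0389
gripper_force: 41.2
```

Call:
servo_tool([
  {"tx": 0,"ty": 0,"tz": 2,"yaw": 0,"claw": 3},
  {"tx": 0,"ty": 0,"tz": 3,"yaw": 0,"claw": 3},
  {"tx": 0,"ty": 0,"tz": 3,"yaw": 0,"claw": 3},
  {"tx": 1.7,"ty": -2.5,"tz": 0,"yaw": -3.3,"claw": 3},
  {"tx": 1.7,"ty": -2.5,"tz": 0,"yaw": -3.3,"claw": 3},
  {"tx": 1.7,"ty": -2.5,"tz": 0,"yaw": -3.3,"claw": 3},
  {"tx": 1.7,"ty": -2.5,"tz": 0,"yaw": -3.3,"claw": 3},
  {"tx": 1.7,"ty": -2.5,"tz": 0,"yaw": -3.3,"claw": 3},
  {"tx": 1.7,"ty": -2.5,"tz": 0,"yaw": -3.3,"claw": 3},
  {"tx": 1.7,"ty": -2.5,"tz": 0,"yaw": -3.3,"claw": 3},
  {"tx": 1.7,"ty": -2.5,"tz": 0,"yaw": -3.3,"claw": 3},
  {"tx": 1.7,"ty": -2.5,"tz": 0,"yaw": -3.3,"claw": 3},
  {"tx": 1.8,"ty": -2.7,"tz": 0,"yaw": -3.1,"claw": 3},
  {"tx": 0,"ty": 0,"tz": 0,"yaw": 0,"claw": 3},
  {"tx": 0,"ty": 0,"tz": 0,"yaw": 0,"claw": 3},
  {"tx": 0,"ty": 0,"tz": 0,"yaw": 0,"claw": 3},
], newtons=40)

```text
time_s: 4.25
position: [0.6014, -0.0003, 0.1025]
tool_rot: [[-0.993, 0.121, -0.0], [0.121, 0.993, 0.0], [0.0, 0.0, -1.0]]
ft_force: [-0.4, -0.1, -0.4]
grip_width: 0.0393
gripper_force: 40.5
```

```bash
cat >> h.py <<'E'
def rect(n,c,r,lo,hi):
    im,P=cloud(n); c=np.array(c); Z=P[...,2]
    q=P[np.isfinite(Z)&(Z>lo)&(Z<hi)&(np.hypot(P[...,0]-c[0],P[...,1]-c[1])<r)]
    R=cv2.minAreaRect((q[:,:2]*1000).astype(np.float32)); b=cv2.boxPoints(R)
    e=max([b[1]-b[0],b[2]-b[1]],key=np.linalg.norm)
    print(n,len(q),np.round(R[0],1),np.round(R[1],1),"dir",round(np.degrees(np.arctan2(e[1],e[0]))%180,1),"z",np.percentile(q[:,2],[2,10,50,90]).round(4))
    return im
E
python3 - <<'E'
from h import *
save("w2",rect("wrist",(.6014,-.0003),.055,.07,.115))
E
```

```text
wrist 30044 [ 6.007e+02 -3.000e-01] [66.6 81.7] dir 173.2 z [0.0857 0.0938 0.0999 0.1012]
```

View pics/w2.png

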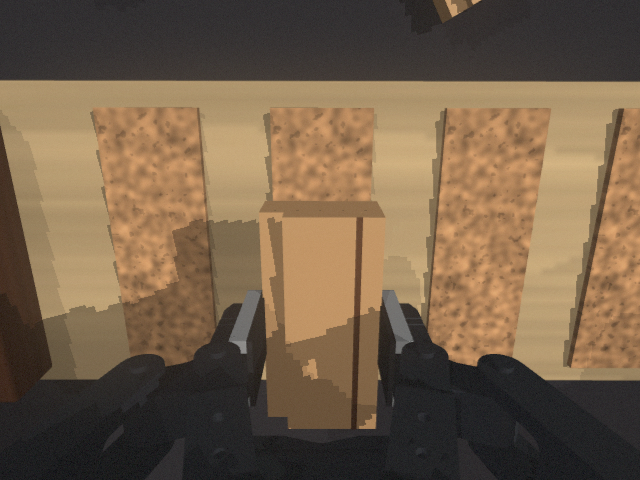

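The 80 piece is held level over the second pad from the stop. The stop is at the left edge of the picture and that pad is at about columns 265–375. Lowering and releasing.

Call:
servo_tool([
  {"tx": 0,"ty": -0.1,"tz": -2.5,"yaw": 0,"claw": 3},
  {"tx": 0,"ty": 0,"tz": -2.3,"yaw": 0,"claw": 3},
  {"tx": 0,"ty": 0,"tz": -1.0,"yaw": 0,"claw": 3},
  {"tx": 0,"ty": 0,"tz": -0.4,"yaw": 0,"claw": 3},
  {"tx": 0,"ty": 0,"tz": 0,"yaw": 0,"claw": 3},
  {"tx": 0,"ty": 0,"tz": 0,"yaw": 0,"claw": 3},
  {"tx": 0,"ty": 0,"tz": 0,"yaw": 0,"claw": 6},
  {"tx": 0,"ty": 0,"tz": 0,"yaw": 0,"claw": 6},
  {"tx": 0,"ty": 0,"tz": 0,"yaw": 0,"claw": 6},
  {"tx": 0,"ty": 0,"tz": 0,"yaw": 0,"claw": 6},
])

```text
time_s: 5.3
position: [0.6021, -0.0021, 0.0405]
tool_rot: [[-0.993, 0.122, 0.0], [0.122, 0.993, -0.0], [-0.0, -0.0, -1.0]]
ft_force: [-0.3, 0.4, 1.0]
grip_width: 0.0603
gripper_force: 0.0
```

Call:
servo_tool([
  {"tx": 0,"ty": 0,"tz": 2,"yaw": 0,"claw": 6},
  {"tx": 0,"ty": 0,"tz": 3,"yaw": 0,"claw": 6},
  {"tx": 0,"ty": 0,"tz": 3,"yaw": 0,"claw": 6.5},
  {"tx": -2.3,"ty": 1.0,"tz": 0,"yaw": 4.3,"claw": 6.5},
  {"tx": -2.3,"ty": 1.0,"tz": 0,"yaw": 4.3,"claw": 6.5},
  {"tx": -2.3,"ty": 1.0,"tz": 0,"yaw": 4.3,"claw": 6.5},
  {"tx": -2.3,"ty": 1.0,"tz": 0,"yaw": 4.3,"claw": 6.5},
  {"tx": -2.3,"ty": 1.0,"tz": 0,"yaw": 4.3,"claw": 6.5},
  {"tx": -2.3,"ty": 1.0,"tz": 0,"yaw": 4.3,"claw": 6.5},
  {"tx": -2.2,"ty": 1.1,"tz": -2,"yaw": 4.2,"claw": 6.5},
  {"tx": 0,"ty": 0,"tz": 0,"yaw": 0,"claw": 6.5},
  {"tx": 0,"ty": 0,"tz": 0,"yaw": 0,"claw": 6.5},
  {"tx": 0,"ty": 0,"tz": 0,"yaw": 0,"claw": 6.5},
])

```text
time_s: 6.6
position: [0.4432, 0.0685, 0.1008]
tool_rot: [[-0.921, -0.39, 0.002], [-0.39, 0.921, -0.0], [-0.002, -0.001, -1.0]]
ft_force: [-0.2, 0.1, 0.4]
grip_width: 0.0653
gripper_force: 0.0
```

Run:
```python
from h import *
save("w3",rect("wrist",(.442,.069),.07,.009,.03))
rect("scene",(.602,-.001),.06,.029,.045)
```

```text
wrist 15066 [442.1  70.3] [105.9  40.1] dir 22.4 z [0.0142 0.0151 0.0209 0.0218]
scene 717 [601.7  -2.8] [42.3 81.8] dir 173.0 z [0.0298 0.0315 0.0373 0.0396]
```

Call:
servo_tool([
  {"tx": -0.1,"ty": 0.2,"tz": -2.5,"yaw": -0.5,"claw": 6.5},
  {"tx": 0,"ty": 0,"tz": -2.5,"yaw": 0,"claw": 6.5},
  {"tx": 0,"ty": 0,"tz": -1.8,"yaw": 0,"claw": 6.5},
  {"tx": 0,"ty": 0,"tz": -0.9,"yaw": 0,"claw": 6.5},
  {"tx": 0,"ty": 0,"tz": 0,"yaw": 0,"claw": 6.5},
  {"tx": 0,"ty": 0,"tz": 0,"yaw": 0,"claw": 3},
  {"tx": 0,"ty": 0,"tz": 0,"yaw": 0,"claw": 3},
  {"tx": 0,"ty": 0,"tz": 0,"yaw": 0,"claw": 3},
  {"tx": 0,"ty": 0,"tz": 0,"yaw": 0,"claw": 3},
  {"tx": 0,"ty": 0,"tz": 0,"yaw": 0,"claw": 3},
  {"tx": 0,"ty": 0,"tz": 0,"yaw": 0,"claw": 3},
  {"tx": 0,"ty": 0,"tz": 0,"yaw": 0,"claw": 3},
], newtons=40)

```text
time_s: 7.9
position: [0.4416, 0.0709, 0.0243]
tool_rot: [[-0.924, -0.383, 0.002], [-0.383, 0.924, -0.0], [-0.002, -0.001, -1.0]]
ft_force: [-0.8, 1.1, 6.4]
grip_width: 0.039
gripper_force: 41.0
```

Call:
servo_tool([
  {"tx": 0,"ty": 0,"tz": 2,"yaw": 0,"claw": 3},
  {"tx": 0,"ty": 0,"tz": 3,"yaw": 0,"claw": 3},
  {"tx": 0,"ty": 0,"tz": 3,"yaw": 0,"claw": 3},
  {"tx": 2.4,"ty": 0.2,"tz": 0,"yaw": -4.2,"claw": 3},
  {"tx": 2.4,"ty": 0.2,"tz": 0,"yaw": -4.2,"claw": 3},
  {"tx": 2.4,"ty": 0.2,"tz": 0,"yaw": -4.2,"claw": 3},
  {"tx": 2.4,"ty": 0.2,"tz": 0,"yaw": -4.2,"claw": 3},
  {"tx": 2.4,"ty": 0.2,"tz": 0,"yaw": -4.2,"claw": 3},
  {"tx": 2.4,"ty": 0.2,"tz": 0,"yaw": -4.2,"claw": 3},
  {"tx": 2.6,"ty": 0,"tz": 0,"yaw": -4.3,"claw": 3},
  {"tx": 0,"ty": 0,"tz": 0,"yaw": 0,"claw": 3},
  {"tx": 0,"ty": 0,"tz": 0,"yaw": 0,"claw": 3},
  {"tx": 0,"ty": 0,"tz": 0,"yaw": 0,"claw": 3},
])

```text
time_s: 9.2
position: [0.6101, 0.083, 0.1035]
tool_rot: [[-0.993, 0.121, -0.001], [0.121, 0.993, 0.0], [0.001, -0.0, -1.0]]
ft_force: [-0.2, 0.5, -1.1]
grip_width: 0.0389
gripper_force: 40.8
```

Call:
servo_tool([
  {"tx": 0.2,"ty": 0,"tz": -2.5,"yaw": 0,"claw": 3},
  {"tx": 0,"ty": 0,"tz": -2.3,"yaw": 0,"claw": 3},
  {"tx": 0,"ty": 0,"tz": -1.0,"yaw": 0,"claw": 3},
  {"tx": 0,"ty": 0,"tz": -0.4,"yaw": 0,"claw": 3},
  {"tx": 0,"ty": 0,"tz": 0,"yaw": 0,"claw": 3},
  {"tx": 0,"ty": 0,"tz": 0,"yaw": 0,"claw": 3},
  {"tx": 0,"ty": 0,"tz": 0,"yaw": 0,"claw": 6},
  {"tx": 0,"ty": 0,"tz": 0,"yaw": 0,"claw": 6},
  {"tx": 0,"ty": 0,"tz": 0,"yaw": 0,"claw": 6},
  {"tx": 0,"ty": 0,"tz": 0,"yaw": 0,"claw": 6},
  {"tx": 0,"ty": 0,"tz": 2,"yaw": 0,"claw": 6},
  {"tx": 0,"ty": 0,"tz": 3,"yaw": 0,"claw": 6},
  {"tx": 0,"ty": 0,"tz": 3,"yaw": 0,"claw": 6},
  {"tx": 0,"ty": 0,"tz": 0,"yaw": 0,"claw": 6},
])

```text
time_s: 10.6
position: [0.6147, 0.0829, 0.1256]
tool_rot: [[-0.993, 0.122, 0.008], [0.122, 0.993, -0.0], [-0.008, 0.001, -1.0]]
ft_force: [0.9, -1.0, 0.7]
grip_width: 0.0599
gripper_force: 0.0
```

Call:
servo_tool([
  {"tx": -2.3,"ty": -2.1,"tz": 0,"yaw": 2.6,"claw": 6.5},
  {"tx": -2.3,"ty": -2.1,"tz": 0,"yaw": 2.6,"claw": 6.5},
  {"tx": -2.3,"ty": -2.1,"tz": 0,"yaw": 2.6,"claw": 6.5},
  {"tx": -2.3,"ty": -2.1,"tz": 0,"yaw": 2.6,"claw": 6.5},
  {"tx": -2.3,"ty": -2.1,"tz": 0,"yaw": 2.6,"claw": 6.5},
  {"tx": -2.3,"ty": -2.1,"tz": 0,"yaw": 2.6,"claw": 6.5},
  {"tx": -2.3,"ty": -2.1,"tz": -1,"yaw": 2.6,"claw": 6.5},
  {"tx": -2.2,"ty": -2.2,"tz": -1,"yaw": 2.6,"claw": 6.5},
  {"tx": 0,"ty": 0,"tz": 0,"yaw": 0,"claw": 6.5},
  {"tx": 0,"ty": 0,"tz": 0,"yaw": 0,"claw": 6.5},
  {"tx": 0,"ty": 0,"tz": 0,"yaw": 0,"claw": 6.5},
])

```text
time_s: 11.7
position: [0.4306, -0.0858, 0.1014]
tool_rot: [[-0.971, -0.239, 0.001], [-0.239, 0.971, -0.0], [-0.001, -0.0, -1.0]]
ft_force: [0.4, -0.4, -0.6]
grip_width: 0.065
gripper_force: 0.0
```

Run:
```python
from h import *
save("w4",rect("wrist",(.4288,-.086),.045,.009,.03))
rect("scene",(.612,.0833),.07,.029,.045)
```

```text
wrist 8091 [428.3 -85.3] [55.7 40.2] dir 14.3 z [0.0136 0.015  0.0209 0.0218]
scene 900 [611.   58.4] [ 90.2 106.2] dir 172.6 z [0.0299 0.0318 0.0372 0.0395]
```

View pics/w4.png

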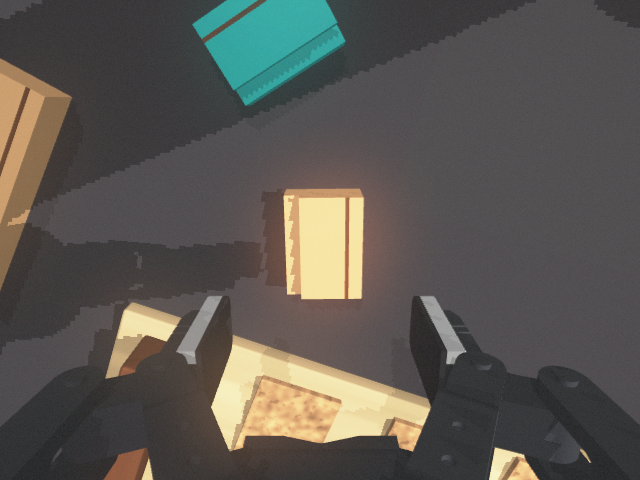

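The 55 piece is at about (325,245) between the jaws, and the turquoise decoy is well clear at (270,45). Going down.

Call:
servo_tool([
  {"tx": -0.2,"ty": 0,"tz": -2.5,"yaw": 0.5,"claw": 6.5},
  {"tx": 0,"ty": 0,"tz": -2.5,"yaw": 0,"claw": 6.5},
  {"tx": 0,"ty": 0,"tz": -1.8,"yaw": 0,"claw": 6.5},
  {"tx": 0,"ty": 0,"tz": -0.9,"yaw": 0,"claw": 6.5},
  {"tx": 0,"ty": 0,"tz": 0,"yaw": 0,"claw": 6.5},
  {"tx": 0,"ty": 0,"tz": 0,"yaw": 0,"claw": 3},
  {"tx": 0,"ty": 0,"tz": 0,"yaw": 0,"claw": 3},
  {"tx": 0,"ty": 0,"tz": 0,"yaw": 0,"claw": 3},
  {"tx": 0,"ty": 0,"tz": 0,"yaw": 0,"claw": 3},
  {"tx": 0,"ty": 0,"tz": 0,"yaw": 0,"claw": 3},
  {"tx": 0,"ty": 0,"tz": 0,"yaw": 0,"claw": 3},
  {"tx": 0,"ty": 0,"tz": 0,"yaw": 0,"claw": 3},
], newtons=40)

```text
time_s: 13.0
position: [0.4285, -0.0861, 0.0253]
tool_rot: [[-0.969, -0.247, 0.002], [-0.247, 0.969, -0.001], [-0.002, -0.001, -1.0]]
ft_force: [-0.1, 2.0, 7.2]
grip_width: 0.0386
gripper_force: 40.8
```

Call:
servo_tool([
  {"tx": 0,"ty": 0,"tz": 2,"yaw": 0,"claw": 3},
  {"tx": 0,"ty": 0,"tz": 3,"yaw": 0,"claw": 3},
  {"tx": 0,"ty": 0,"tz": 3,"yaw": 0,"claw": 3},
  {"tx": 2.3,"ty": 0,"tz": 0,"yaw": -3,"claw": 3},
  {"tx": 2.3,"ty": 0,"tz": 0,"yaw": -3,"claw": 3},
  {"tx": 2.3,"ty": 0,"tz": 0,"yaw": -3,"claw": 3},
  {"tx": 2.3,"ty": 0,"tz": 0,"yaw": -3,"claw": 3},
  {"tx": 2.3,"ty": 0,"tz": 0,"yaw": -3,"claw": 3},
  {"tx": 2.3,"ty": 0,"tz": 0,"yaw": -3,"claw": 3},
  {"tx": 2.6,"ty": 0.1,"tz": 0,"yaw": -3.3,"claw": 3},
  {"tx": 0,"ty": 0,"tz": 0,"yaw": 0,"claw": 3},
  {"tx": 0,"ty": 0,"tz": 0,"yaw": 0,"claw": 3},
  {"tx": 0,"ty": 0,"tz": 0,"yaw": 0,"claw": 3},
])

```text
time_s: 14.3
position: [0.5912, -0.085, 0.1045]
tool_rot: [[-0.993, 0.121, -0.001], [0.121, 0.993, 0.0], [0.001, 0.0, -1.0]]
ft_force: [-0.3, 1.2, 0.0]
grip_width: 0.0388
gripper_force: 40.7
```

Call:
servo_tool([
  {"tx": 0,"ty": 0,"tz": -2.5,"yaw": 0,"claw": 3},
  {"tx": 0,"ty": 0,"tz": -2.3,"yaw": 0,"claw": 3},
  {"tx": 0,"ty": 0,"tz": -1.0,"yaw": 0,"claw": 3},
  {"tx": 0,"ty": 0,"tz": -0.4,"yaw": 0,"claw": 3},
  {"tx": 0,"ty": 0,"tz": 0,"yaw": 0,"claw": 3},
  {"tx": 0,"ty": 0,"tz": 0,"yaw": 0,"claw": 3},
  {"tx": 0,"ty": 0,"tz": 0,"yaw": 0,"claw": 6},
  {"tx": 0,"ty": 0,"tz": 0,"yaw": 0,"claw": 6},
  {"tx": 0,"ty": 0,"tz": 0,"yaw": 0,"claw": 6},
  {"tx": 0,"ty": 0,"tz": 0,"yaw": 0,"claw": 6},
  {"tx": 0,"ty": 0,"tz": 2,"yaw": 0,"claw": 6},
  {"tx": 0,"ty": 0,"tz": 3,"yaw": 0,"claw": 6},
  {"tx": 0,"ty": 0,"tz": 3,"yaw": 0,"claw": 6},
  {"tx": 0,"ty": 0,"tz": 0,"yaw": 0,"claw": 6},
])

```text
time_s: 15.7
position: [0.5936, -0.0856, 0.1264]
tool_rot: [[-0.993, 0.122, 0.007], [0.122, 0.993, -0.003], [-0.007, -0.002, -1.0]]
ft_force: [0.6, -0.0, -0.3]
grip_width: 0.0599
gripper_force: 0.0
```

Call:
servo_tool([
  {"tx": -2.1,"ty": -2.6,"tz": 0,"yaw": -1.2,"claw": 6.5},
  {"tx": -2.1,"ty": -2.6,"tz": 0,"yaw": -1.2,"claw": 6.5},
  {"tx": -2.1,"ty": -2.6,"tz": 0,"yaw": -1.2,"claw": 6.5},
  {"tx": -2.1,"ty": -2.6,"tz": 0,"yaw": -1.2,"claw": 6.5},
  {"tx": -2.1,"ty": -2.6,"tz": 0,"yaw": -1.2,"claw": 6.5},
  {"tx": -2.1,"ty": -2.6,"tz": -1,"yaw": -1.2,"claw": 6.5},
  {"tx": -2.2,"ty": -2.4,"tz": -1,"yaw": -1.2,"claw": 6.5},
  {"tx": 0,"ty": 0,"tz": 0,"yaw": 0,"claw": 6.5},
  {"tx": 0,"ty": 0,"tz": 0,"yaw": 0,"claw": 6.5},
  {"tx": 0,"ty": 0,"tz": 0,"yaw": 0,"claw": 6.5},
])

```text
time_s: 16.7
position: [0.4445, -0.2645, 0.1024]
tool_rot: [[-0.964, 0.265, 0.0], [0.265, 0.964, 0.0], [-0.0, 0.0, -1.0]]
ft_force: [0.0, -0.8, -0.0]
grip_width: 0.0647
gripper_force: 0.0
```

Run:
```python
from h import *
save("w5",rect("wrist",(.4437,-.265),.08,.009,.03))
rect("scene",(.5915,-.0853),.045,.029,.045)
```

```text
wrist 18401 [ 443.5 -264.6] [ 40.1 130.6] dir 164.3 z [0.0142 0.0151 0.0209 0.0218]
scene 537 [593.  -85.8] [41.5 56.1] dir 172.9 z [0.0302 0.0317 0.0375 0.0397]
```

View pics/w5.png

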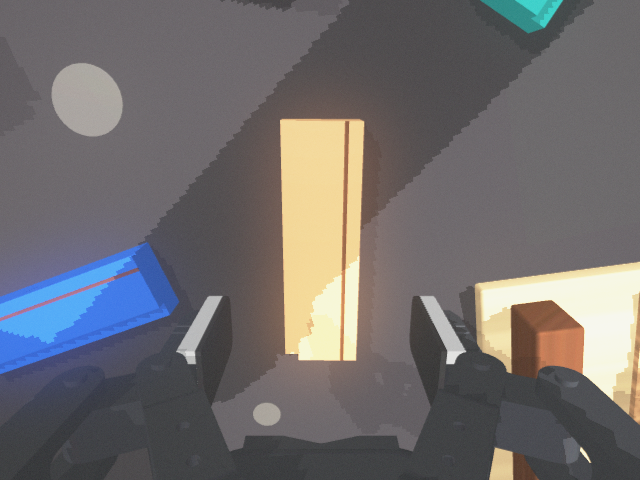

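The 130 piece is centred at about (322,240). The blue decoy's end at (178,300) and the board edge at (478,290) are both outside the fingers' path. Going down.

Call:
servo_tool([
  {"tx": -0.1,"ty": 0,"tz": -2.5,"yaw": -0.3,"claw": 6.5},
  {"tx": 0,"ty": 0,"tz": -2.5,"yaw": 0,"claw": 6.5},
  {"tx": 0,"ty": 0,"tz": -1.8,"yaw": 0,"claw": 6.5},
  {"tx": 0,"ty": 0,"tz": -1.0,"yaw": 0,"claw": 6.5},
  {"tx": 0,"ty": 0,"tz": 0,"yaw": 0,"claw": 6.5},
  {"tx": 0,"ty": 0,"tz": 0,"yaw": 0,"claw": 3},
  {"tx": 0,"ty": 0,"tz": 0,"yaw": 0,"claw": 3},
  {"tx": 0,"ty": 0,"tz": 0,"yaw": 0,"claw": 3},
  {"tx": 0,"ty": 0,"tz": 0,"yaw": 0,"claw": 3},
  {"tx": 0,"ty": 0,"tz": 0,"yaw": 0,"claw": 3},
  {"tx": 0,"ty": 0,"tz": 0,"yaw": 0,"claw": 3},
  {"tx": 0,"ty": 0,"tz": 0,"yaw": 0,"claw": 3},
], newtons=40)

```text
time_s: 18.0
position: [0.4435, -0.2654, 0.0255]
tool_rot: [[-0.963, 0.271, 0.002], [0.271, 0.963, -0.001], [-0.002, -0.001, -1.0]]
ft_force: [0.3, 2.4, 7.1]
grip_width: 0.0393
gripper_force: 41.3
```

Call:
servo_tool([
  {"tx": 0,"ty": 0,"tz": 2,"yaw": 0,"claw": 3},
  {"tx": 0,"ty": 0,"tz": 3,"yaw": 0,"claw": 3},
  {"tx": 0,"ty": 0,"tz": 3,"yaw": 0,"claw": 3},
  {"tx": 1.4,"ty": 3.3,"tz": 0,"yaw": 0.7,"claw": 3},
  {"tx": 1.4,"ty": 3.3,"tz": 0,"yaw": 0.7,"claw": 3},
  {"tx": 1.4,"ty": 3.3,"tz": 0,"yaw": 0.7,"claw": 3},
  {"tx": 1.4,"ty": 3.3,"tz": 0,"yaw": 0.7,"claw": 3},
  {"tx": 1.4,"ty": 3.3,"tz": 0,"yaw": 0.7,"claw": 3},
  {"tx": 1.4,"ty": 3.3,"tz": 0,"yaw": 0.7,"claw": 3},
  {"tx": 1.4,"ty": 3.3,"tz": 0,"yaw": 0.7,"claw": 3},
  {"tx": 1.4,"ty": 3.3,"tz": 0,"yaw": 0.7,"claw": 3},
  {"tx": 1.4,"ty": 3.3,"tz": 0,"yaw": 0.7,"claw": 3},
  {"tx": 1.4,"ty": 3.3,"tz": 0,"yaw": 0.7,"claw": 3},
  {"tx": 1.4,"ty": 3.3,"tz": 0,"yaw": 0.7,"claw": 3},
  {"tx": 1.4,"ty": 3.3,"tz": 0,"yaw": 0.6,"claw": 3},
  {"tx": 1.1,"ty": 3.7,"tz": 0,"yaw": 0.4,"claw": 3},
  {"tx": 0,"ty": 0,"tz": 0,"yaw": 0,"claw": 3},
  {"tx": 0,"ty": 0,"tz": 0,"yaw": 0,"claw": 3},
  {"tx": 0,"ty": 0,"tz": 0,"yaw": 0,"claw": 3},
])

```text
time_s: 19.9
position: [0.6218, 0.1671, 0.1044]
tool_rot: [[-0.992, 0.123, -0.0], [0.123, 0.992, -0.0], [0.0, -0.0, -1.0]]
ft_force: [-0.3, -0.3, -0.5]
grip_width: 0.0389
gripper_force: 40.6
```

Call:
servo_tool([
  {"tx": 0,"ty": 0,"tz": -2.5,"yaw": 0,"claw": 3},
  {"tx": 0,"ty": 0,"tz": -2.3,"yaw": 0,"claw": 3},
  {"tx": 0,"ty": 0,"tz": -1.0,"yaw": 0,"claw": 3},
  {"tx": 0,"ty": 0,"tz": -0.4,"yaw": 0,"claw": 3},
  {"tx": 0,"ty": 0,"tz": 0,"yaw": 0,"claw": 3},
  {"tx": 0,"ty": 0,"tz": 0,"yaw": 0,"claw": 3},
  {"tx": 0,"ty": 0,"tz": 0,"yaw": 0,"claw": 6},
  {"tx": 0,"ty": 0,"tz": 0,"yaw": 0,"claw": 6},
  {"tx": 0,"ty": 0,"tz": 0,"yaw": 0,"claw": 6},
  {"tx": 0,"ty": 0,"tz": 0,"yaw": 0,"claw": 6},
  {"tx": 0,"ty": 0,"tz": 2,"yaw": 0,"claw": 6},
  {"tx": 0,"ty": 0,"tz": 3,"yaw": 0,"claw": 6},
  {"tx": 0,"ty": 0,"tz": 4,"yaw": 0,"claw": 6},
  {"tx": -4,"ty": 2,"tz": 3,"yaw": 0,"claw": 6},
  {"tx": -4,"ty": 2,"tz": 1,"yaw": 0,"claw": 6},
  {"tx": -4,"ty": 2,"tz": 0,"yaw": 0,"claw": 6},
  {"tx": -3,"ty": 2,"tz": 0,"yaw": 0,"claw": 6},
  {"tx": 0,"ty": 0,"tz": 0,"yaw": 0,"claw": 6},
  {"tx": 0,"ty": 0,"tz": 0,"yaw": 0,"claw": 6},
  {"tx": 0,"ty": 0,"tz": 0,"yaw": 0,"claw": 6},
])

```text
time_s: 21.9
position: [0.4759, 0.246, 0.1702]
tool_rot: [[-0.992, 0.123, 0.001], [0.123, 0.992, -0.0], [-0.001, 0.0, -1.0]]
ft_force: [-0.3, 0.1, -0.3]
grip_width: 0.0601
gripper_force: 0.0
```

Run:
```python
from h import *
im,P=cloud("scene"); save("end",im); Z=P[...,2]
s=np.array([.581,-.170]); t=np.radians(83); u=np.array([np.cos(t),np.sin(t)])
a=(P[...,:2]-s)@u
for k in range(1,5):
    c=s+.085*k*u
    q=P[np.isfinite(Z)&(Z>.028)&(Z<.046)&(abs(a-.085*k)<.04)&(np.hypot(P[...,0]-c[0],P[...,1]-c[1])<.1)]
    R=cv2.minAreaRect((q[:,:2]*1000).astype(np.float32)); print(k,(c*1000).round(1),np.round(R[0],1),np.round(R[1],1),round(R[2],1),np.percentile(q[:,2],[50,90]).round(4))
```

```text
1 [591.4 -85.6] [592.8 -86.2] [41.6 56.1] 83.5 [0.0376 0.0397]
2 [601.7  -1.3] [602.2  -2.8] [41.4 80.9] 83.5 [0.0375 0.0395]
3 [612.1  83.1] [614.   82.5] [ 43.4 106.1] 82.7 [0.0373 0.0397]
4 [622.4 167.5] [622.3 167.1] [ 42.9 130.8] 83.2 [0.0372 0.0395]
```

View pics/end.png

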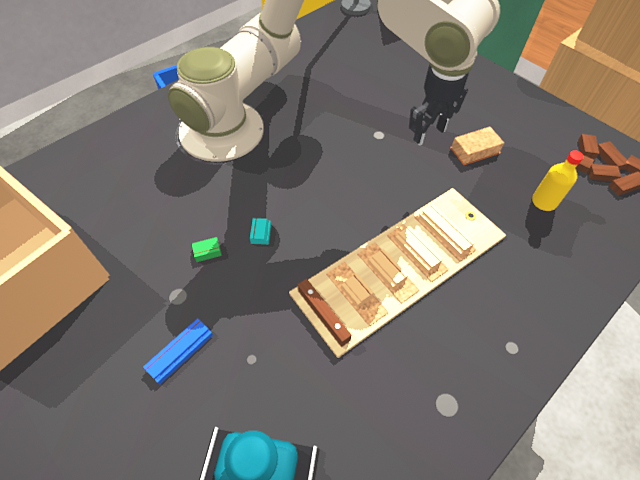

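The final view shows the four pieces in order from the stop at (323,312), 55, 80, 105 then 130, each within about 2 mm of its pad centre. The arm is clear.

```bash
python3 -c "
from rig import env; print(env.close_job())"
```

```text
the job is handed in; nothing more can be done
None
```

The job is handed in: the four pieces lie in order from the end stop (55, 80, 105, 130 mm), each measured within about 2 mm of its pad centre, level, released, and with the arm clear.

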